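# Gauge the plate gap of the spice mill

## Robot

A 7-joint arm with a two-finger parallel gripper is mounted at the origin on the work surface; the furniture and walls round the work are solid. World frame = base frame: x ahead of the robot, y to its left, z up, the work surface at z = 0. Lengths are in m, angles in rad, forces in N, time in s.
With the tool pointing down it reaches from about 0.4 to 0.85 m from the base axis. Payload 10.4 kg.
Tool frame: the origin (TCP) lies midway between the tips of the shut fingers; the grasp point (between the pads) lies 19 mm behind it; z points along the fingers, x is the direction in which the jaws open and shut, and the axes are right-handed (so a half turn about z gives the same grasp; the last joint's range is limited). The gripper opens to 85 mm and grips with 20 to 120 N. Pads are 22 mm wide; open, the fingers measure 114 mm over their backs; the gripper's body (76 mm by 85 mm) begins 54 mm behind the grasp point. The pads swing forward as they close: fully open they stand 13 mm farther back than shut.
Start: joints at [-1.269, 0.332, -0.065, 1.46, 0.022, 1.35, -0.088], TCP at [0.199, 0.592, 0.231] pointing down, gripper open.
Joint ranges: [-2.6, 2.6], [-0.5, 2.12], [-1.47, 1.34], [0.16, 2.42], [-1.27, 4.41], [0.06, 2.06], [-2.6, 2.6]. Speed limits (rad/s): [2.22, 2.22, 2.79, 2.79, 3.14, 3.14, 3.14].

## Interface

Orientations are given as a unit quaternion [x, y, z, w].
In Python, from workcell import manip, cams gives the robot as it stands.
- The arm moves only by the tool move_arm, never from a script. Its argument "moves" is a list of rows, each a list of 7 numbers: the turn, a rotation vector about the tool's x, y, z in degrees, then the shift along the tool's x, y, z in m, then the finger opening in m, from 0 to 0.0854. A call has 1 to 10 rows; each row is the pose to reach, as a shift and turn from the pose commanded when the call began, along the tool's axes at that moment; what a row does not reach only later rows make up. A row lasts 1/10 s, in which the tool goes at most 50 mm and 8.59 degrees, less where a joint would pass 70% of its speed; a pose out of reach is approached as far as the arm can. A call with a gripper value outside its range is refused whole. The fingers move at their own pace and stop on an object; "grip_force" is the grip in N (left out, the last holds). Time passes only in rows, so rows that repeat a pose let the fingers close. It gives the time, the measured TCP pose, the force and the opening at its end, in the units of the state.
- manip.get_obs(): the state, without advancing time (a new reading comes with each control period).
- cams.camera(name): name is "scene" or "top"; returns the picture (480x640x3 uint8, red, green, blue); there is no depth.
- cams.camera_params(name): a dict with "fx", "fy", "cx", "cy" (pixels), "xyz" and "rotation" of the camera in the world. Camera axes: x right, y up, looking along -z (the intrinsics and any distortion apply to the point x, -y, -z); pixel columns grow to the right and rows downward; lengths in m; the calibration is good to about 2 mm. A picture is of the moment at which its call begins. camera_params takes no time and is no camera call.
- manip.hand_in(): hands the job in, once; it reports no verdict.
The state is a dict: "clock": time; "joint_pos": joint angles; "joint_velocities": joint speeds; "tau": joint torques, N m; "position": TCP position; "ee_rot": TCP orientation; "ft_force": force on the tool from outside, world axes, zero at the start; "torque": the same for the moment, N m; "grip_width": opening from 0.0 (shut) to 1.0 (fully open).
Only numpy, scipy, OpenCV 4.12 (cv2) and the standard library are available. Lean on these libraries where they do the work, as an engineer would, in place of code of your own. Each camera call takes 0.05 s, during which the arm holds its last target. There are 200 camera calls.

## Task

Lift the loose cover off the top of the spice mill and set it down upright on the bare table. Then draw the taper gauge out of its block, slide it straight down, point first, between the two grinding plates until it drags snugly against both, without forcing the plates apart, and finish with the gripper still holding it there at that depth so that the gap can be read. Leave the salt shaker and the steel cup where they stand.

Things in the scene. Friction and masses are not known exactly. Their poses are not given: they have to be found in the camera images.
- mill: white cast spice mill, fixed; base 126 x 340 mm. Long axis y: hopper (92 mm wide, rim 197 mm high, centre y = +128 mm) and motor (150 mm high) at +y, bridge with black knob (to y = -116 mm) at -y. Origin on the table under the upper middle of the fixed plate's face; z up. The plates stand in an opening from y = -35 to +16 mm between castings with flat tops 140 mm high, 100 mm wide in x
- fixed_plate: fixed grinding plate, an upright steel disc 110 mm across, 12 mm thick. Origin at the highest point of its grinding face, 133 mm above the table; axes as the mill's: y is along the shaft, the disc lies at y > 0, the gap at y < 0, z up. The shaft (16 mm thick) crosses the gap 47 mm below the origin
- running_plate: running grinding plate, equal disc facing the fixed one across a parallel gap that is somewhere between 4 and 8 mm. Origin at the highest point of its grinding face, axes as the mill's, the disc lies at y < 0. It is on a stiff screw slide: it stays put unless pushed off along the shaft with about 45 N; it must not be shifted
- cover: loose steel cover over the plates, 112 (x) x 76 (y) x 26 mm, 0.25 kg, with 3 mm lips hanging at its x ends. Its top sheet rests on the castings, the lips outside them with 3 mm play; it lifts straight off (30 mm). Black bail along x: bar 12 mm thick, 56 mm long, its middle 56 mm above the origin. Origin: centre of the plane of the lips' lower edges, on which it stands when put on a table
- gauge: taper gauge: steel blade 16 mm wide (x), thickness (y) growing evenly from 3 mm at the point to 10.5 mm at 60 mm from it, then constant; orange handle 26 (x) x 14 (y) x 70 mm begins 78 mm from the point; 0.09 kg. Origin at the middle of the point, z along the blade to the handle (up while it stands in its block)
- gauge_block: blue plastic block 60 x 46 x 85 mm, fixed to the table, in which the gauge stands point down in a slot 20 x 11.5 mm, its handle's shoulder resting on the block's top. Origin at the centre of its underside. The table beyond it, round world x = 0.65, y = -0.21 m, is always bare for 80 mm about
- shaker: small white and clear salt shaker, 44 mm across, 90 mm high, standing loose near the mill; origin at the centre of its underside
- cup: small steel cup, 62 mm across, 55 mm high, standing loose near the mill; origin at the centre of its underside
Mind the look-alikes: they are no part of the job. There is more than one size of the gauge; the job needs the middle-sized.

How it is judged:
On the way, in this order (a step that is already met when the one before it is completed fails the run):
1. the cover stands upright on the table, clear of the mill and the block, and is let go (height (world z) of cover below 0.01 m and angle between cover's own z axis and vertical below 0.12 rad and contact force between cover and mill below 0.05 N and contact force between the fingers and cover below 0.05 N and contact force between cover and gauge_block below 0.05 N), for 0.2 s.
2. the gauge's point is between the plates (z of gauge in the frame of fixed_plate between -0.047 and -0.006 m and x of gauge in the frame of fixed_plate between -0.015 and 0.015 m and y of gauge in the frame of fixed_plate between -0.008 and 0.001 m), for 0.1 s.
At the end, for the whole second after the job is handed in: Cover upright on the table, let go, off mill and block. Gripper holds the gauge still, upright within 5 deg, square to the plates within 8 deg, point 6 to 47 mm below their top and within 15 mm of their middle, pressing each plate with 0.5 to 25 N; running plate within 1.5 mm of its start (all of step 1 and all of step 2 and angle between the z axis of gauge and the z axis of fixed_plate, either way round below 0.09 rad and angle between the y axis of gauge and the y axis of fixed_plate, either way round below 0.14 rad and contact force between gauge and fixed_plate above 0.5 N and contact force between gauge and running_plate above 0.5 N and contact force between the fingers and gauge above 2 N and distance of running_plate from where it was at the start of the episode below 0.0015 m and linear speed of gauge below 0.01 m/s); the arm keeps its last pose, push and grip.
It fails at once if the gauge is jammed against a plate with more than 25 N (contact force between gauge and fixed_plate above 25 N or contact force between gauge and running_plate above 25 N).
It fails at once if the running plate is forced more than 1.5 mm (distance of running_plate from where it was at the start of the episode above 0.0015 m).
It fails at once if the shaker is shifted more than 30 mm or tipped (distance of shaker from where it was at the start of the episode above 0.03 m or angle between shaker's own z axis and vertical above 0.4 rad).
It fails at once if the cup is shifted more than 30 mm or tipped (distance of cup from where it was at the start of the episode above 0.03 m or angle between cup's own z axis and vertical above 0.4 rad).
It also fails if it takes over 72 s, if anything falls off the work surface, if the arm or the gripper's body presses on something with over 40 N, if the wrist force passes 120 N, or if a joint passes its speed limit or range.

## Working session

There is one attempt and no reset: what is moved stays moved. The work goes in short steps, Python scripts to look and compute and a tool call to move; the robot and the scene stay as the last step left them, time stands still between calls to the robot, and variables do not carry over. Pictures are saved under pics/ and viewed, about 8 in all and at most 12, crops included, and the job is handed in when it is done.

Besides the shell and the picture viewer there is one more tool, called after "Request:" as a command line: name --pt "numbers of a row" for each row, then --argument value for the rest. move_arm: Moves the arm, as the interface text tells. Its arguments: {"type":"object","properties":{"moves":{"type":"array","items":{"type":"array","items":{"type":"number"}}},"grip_force":{"type":"number"}},"required":["moves"]}

```bash
mkdir -p pics; ls; cat > h.py <<'E'
import numpy as np, cv2
from workcell import manip, cams
from scipy.spatial.transform import Rotation as R
def rot(p):
    r=np.array(p["rotation"],float)
    return r if r.shape==(3,3) else R.from_quat(r).as_matrix()
def ray(n,u,v):
    p=cams.camera_params(n); d=np.array([(u-p["cx"])/p["fx"],-(v-p["cy"])/p["fy"],-1.])
    return np.array(p["xyz"]),rot(p)@d
def onz(n,u,v,z):
    o,d=ray(n,u,v); return o+d*(z-o[2])/d[2]
def proj(n,P):
    p=cams.camera_params(n); q=rot(p).T@(np.array(P)-p["xyz"])
    return p["cx"]+p["fx"]*q[0]/-q[2], p["cy"]+p["fy"]*-q[1]/-q[2]
def tri(u1,u2):
    o1,d1=ray("top",*u1);o2,d2=ray("scene",*u2)
    s=np.linalg.lstsq(np.c_[d1,-d2],o2-o1,rcond=None)[0]
    a,b=o1+d1*s[0],o2+d2*s[1]; return (a+b)/2,np.linalg.norm(a-b)
def snap(n,f):
    im=cv2.cvtColor(np.asarray(cams.camera(n)),cv2.COLOR_RGB2BGR); cv2.imwrite("pics/"+f,im); return im
E
python3 - <<'E'
from h import *
for n in("top","scene"): snap(n,n+"0.png"); print(cams.camera_params(n))
print(manip.get_obs())
E
```

```text
pics
{'fx': 536.8877602054541, 'fy': 536.8877602054541, 'cx': 314.9714970227981, 'cy': 242.11513171838592, 'xyz': array([ 0.30325699, -0.10517917,  1.05153515]), 'rotation': array([-0.0681736 ,  0.05440382,  0.71306511, -0.6956513 ])}
{'fx': 454.87287246046856, 'fy': 454.87287246046856, 'cx': 315.84124062832603, 'cy': 241.34681183344605, 'xyz': array([ 0.14528523, -0.59766653,  0.71140165]), 'rotation': array([ 0.36388894, -0.11451995, -0.26608945,  0.88524936])}
{'clock': 0.1, 'joint_pos': array([-1.26858106,  0.33284516, -0.06472379,  1.46085488,  0.02159117,
        1.34989558, -0.08848995]), 'joint_velocities': array([ 0.00055398, -0.00090408, -0.00055126, -0.00343135,  0.00140128,
       -0.00058202, -0.00059123]), 'tau': array([ 1.12506303e-03, -6.26739693e+01,  4.87096177e-02, -3.92428064e+01,
        1.63289480e-02,  6.94666291e-03, -7.48985121e-05]), 'position': array([0.19933798, 0.59200508, 0.23057393]), 'ee_rot': array([ 8.12122523e-01,  5.83486572e-01, -5.18644388e-04,  3.98298199e-04]), 'ft_force': array([-0.42375979,  0.71169451, -1.11013197]), 'torque': array([ 0.02954537, -0.03216246, -0.0050832 ]), 'grip_width': 1.000303239626532}
```

View pics/top0.png

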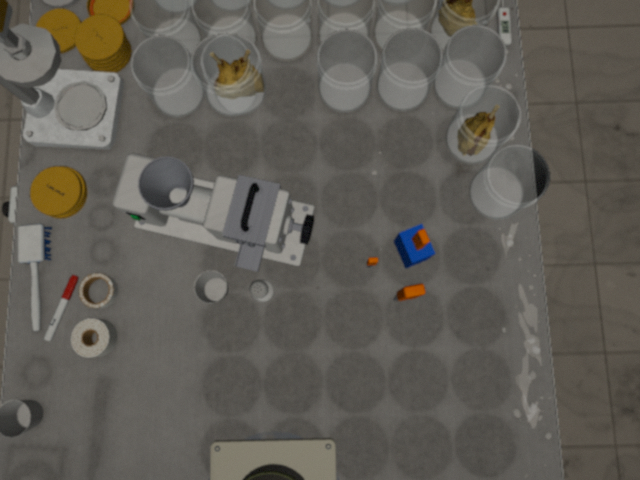

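View pics/scene0.png

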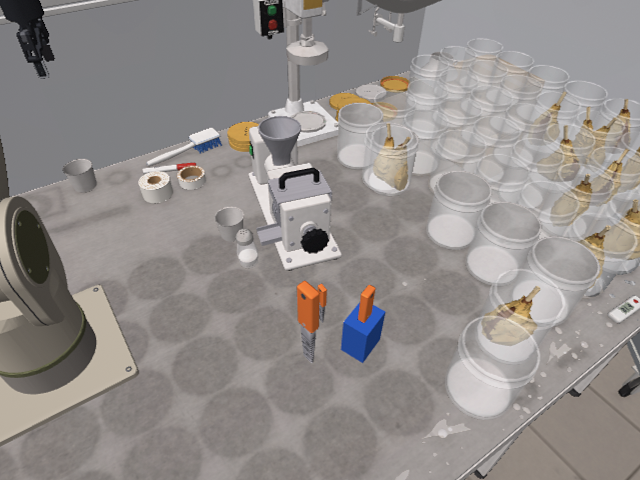

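Top: the mill's cover and bail are near (250,208), with the cup at (211,287) and the shaker at (261,290). There are three gauge candidates: the blue block's handle (421,238), a large one (410,292) and a small one (373,261). The one in the blue block fits the description. I'll confirm it with an enlarged crop.

```bash
python3 - <<'E'
from h import *
t=cv2.imread("pics/top0.png"); s=cv2.imread("pics/scene0.png")
a=cv2.resize(t[215:315,350:450],(400,400),interpolation=cv2.INTER_CUBIC)
b=cv2.resize(s[270:370,290:390],(400,400),interpolation=cv2.INTER_CUBIC)
cv2.imwrite("pics/crop1.png",np.hstack([a,b]))
a=cv2.resize(t[150:310,110:330],(800,582),interpolation=cv2.INTER_CUBIC)
cv2.imwrite("pics/crop2.png",a)
for n,im in(("top",t),("scene",s)):
  h=cv2.cvtColor(im,cv2.COLOR_BGR2HSV)
  for nm,lo,hi in(("blue",(105,150,60),(130,255,255)),("orange",(5,200,120),(14,255,255)),("black",(0,0,0),(180,255,45))):
    m=cv2.inRange(h,lo,hi); k,_,st,c=cv2.connectedComponentsWithStats(m)
    for i in range(1,k):
      if st[i,4]>25 and 150<c[i][1]<380 and 190<c[i][0]<450:
        pts=np.argwhere(_==i)[:,::-1].astype(np.float32); print(n,nm,st[i],c[i].round(1),cv2.minAreaRect(pts))
E
```

```text
top blue [396 225  39  42 693] [413.4 247. ] ((413.8620910644531, 245.15516662597656), (34.3536376953125, 32.31098937988281), 68.19859313964844)
top orange [418 230  11  15  80] [422.7 236. ] ((423.2844543457031, 236.66378784179688), (14.049790382385254, 6.827935695648193), 66.80140686035156)
top orange [369 258   9   6  31] [372.7 259.9] ((373.0, 260.5), (5.0, 8.0), 90.0)
top orange [404 284  21  12 130] [415.2 288.7] ((414.0, 290.5), (10.643684387207031, 19.856285095214844), 79.69515228271484)
top black [241 184  18  47 288] [248.3 206.1] ((248.9075927734375, 206.6995849609375), (8.14753532409668, 47.53532409667969), 15.376252174377441)
top black [301 216  13  28 235] [306.9 228.9] ((306.694091796875, 228.87646484375), (9.11108112335205, 27.875566482543945), 12.528807640075684)
scene blue [ 342  304   43   59 1530] [361.7 333.1] ((361.67645263671875, 329.70587158203125), (38.587181091308594, 55.05104064941406), 30.963754653930664)
scene black [280 168  39  21 278] [298.8 175.3] ((298.6689453125, 177.3917236328125), (14.461395263671875, 40.4458122253418), 78.36637115478516)
scene black [301 229  28  24 472] [314.5 240.5] ((314.50006103515625, 240.5000457763672), (21.913463592529297, 26.385601043701172), 63.43495178222656)
```

View pics/crop1.png

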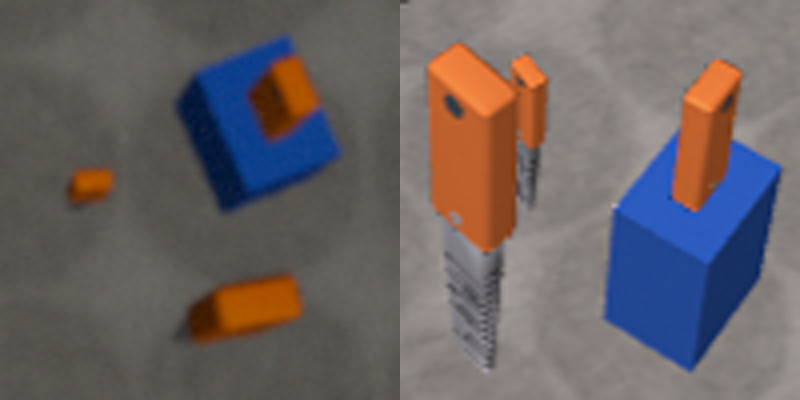

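View pics/crop2.png

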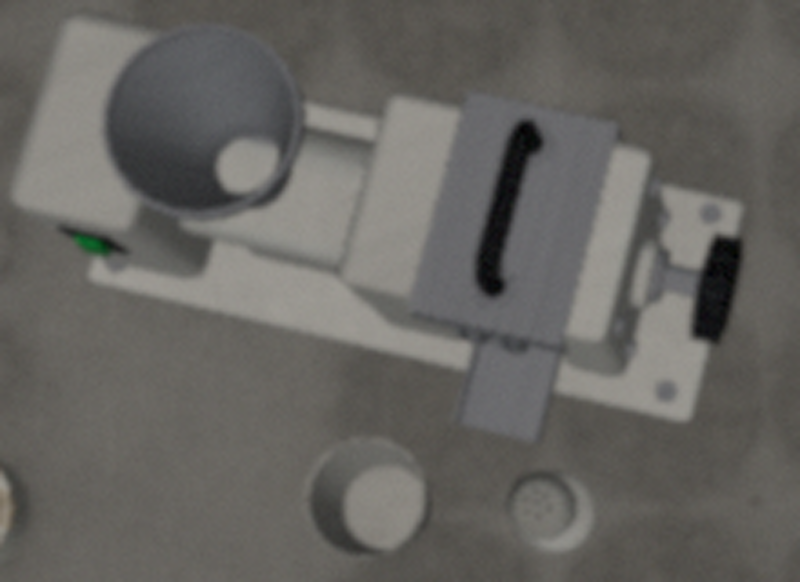

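Confirmed: the gauge in the blue block is the middle-sized of the three. The large one is at crop (250,310) and the small one at (92,185); both stand free of any block. Crop 2 shows the cover corners, bail, hopper rim and chute clearly.

```bash
python3 - <<'E'
from h import *
c=lambda x,y:(x/3.636+110-.4,y/3.636+150-.4)
P=lambda n,uv,z:print(n,onz("top",*uv,z).round(4))
for q in((465,95),(617,122),(563,345),(412,312)): P("cover",c(*q),.143)
for q in((530,130),(490,288)): P("bail",c(*q),.176)
P("hopper",c(205,120),.197)
P("knob",c(717,290),.1)
for q in((392,97),(648,147),(610,342)): P("cast",c(*q),.14)
for q in((742,203),(690,418),(92,275)): P("base",c(*q),.015)
P("shaker",c(543,508),.09); P("cup",c(368,495),.055)
P("bailc",(248.3,206.1),.173)
g=lambda x,y:(x/4+350-.4,y/4+215-.4)
for q in((287,37),(341,155),(228,210),(199,78)): P("blk",g(*q),.085)
for q in((290,56),(318,108)): P("handle",g(*q),.155)
P("handletopc",g(293,88),.155)
k=lambda x,y:((x-400)/4+290-.4,y/4+270-.4)
print(tri(g(228,210),k(709,264)),tri(g(341,155),k(778,168)))
print("tri bail", tri(c(510,208),(298.8,172)))
print(tri(c(530,130),(316,173)),tri(c(490,288),(282,185)))
o=manip.get_obs(); print(R.from_quat(o["ee_rot"]).as_matrix().round(3))
E
```

```text
cover [0.5851 0.0446 0.143 ]
cover [ 0.5695 -0.0291  0.143 ]
cover [ 0.461  -0.0022  0.143 ]
cover [0.4788 0.0696 0.143 ]
bail [0.5571 0.0087 0.176 ]
bail [0.4827 0.0274 0.176 ]
hopper [0.5601 0.1546 0.197 ]
knob [ 0.4941 -0.0743  0.1   ]
cast [0.5861 0.0807 0.14  ]
cast [ 0.5574 -0.0437  0.14  ]
cast [ 0.4623 -0.0242  0.14  ]
base [ 0.5592 -0.0861  0.015 ]
base [ 0.4417 -0.0556  0.015 ]
base [0.5288 0.2698 0.015 ]
shaker [0.3888 0.0142 0.09  ]
cup [0.4008 0.1085 0.055 ]
bailc [0.5221 0.0212 0.173 ]
blk [ 0.5017 -0.2838  0.085 ]
blk [ 0.4465 -0.305   0.085 ]
blk [ 0.4227 -0.2527  0.085 ]
blk [ 0.4837 -0.2427  0.085 ]
handle [ 0.4791 -0.2716  0.155 ]
handle [ 0.4564 -0.2821  0.155 ]
handletopc [ 0.4653 -0.2721  0.155 ]
(array([ 0.44899444, -0.27233996,  0.03334314]), np.float64(0.045388659667245715)) (array([ 0.45372045, -0.30358898,  0.13649476]), np.float64(0.03400812477653374))
tri bail (array([0.52019762, 0.01747599, 0.17860381]), np.float64(0.0015799159692409023))
(array([0.55873458, 0.01070031, 0.16551726]), np.float64(0.003006685689612538)) (array([0.48858565, 0.03078662, 0.15142424]), np.float64(0.0019059902824182756))
[[ 0.319  0.948 -0.   ]
 [ 0.948 -0.319 -0.001]
 [-0.001  0.    -1.   ]]
```

```bash
cat >> h.py <<'E'
def row(x,y,z,yaw):
    "tool row (deg, m) from now to TCP xyz pointing down, jaw axis at yaw deg (mod 180)"
    o=manip.get_obs(); A=R.from_quat(o["ee_rot"]); c,s=np.cos(np.radians(yaw)),np.sin(np.radians(yaw))
    T=np.array([[c,s,0],[s,-c,0],[0,0,-1.]]); 
    if A.as_matrix()[:,0]@T[:,0]<0: T[:,:2]*=-1
    r=(A.inv()*R.from_matrix(T)).as_rotvec(degrees=True)
    print("turn",r.round(2),"shift",A.inv().apply(np.array([x,y,z])-o["position"]).round(4)," now",np.round(o["position"],4),"F",np.round(o["ft_force"],1),"w",round(o["grip_width"]*85.4,1),"t",round(o["clock"],1),"q",np.round(o["joint_pos"],2))
E
python3 - <<'E'
from h import *
row(.522,.020,.30,76)
row(.522,.020,.157,76)
E
```

```text
turn [-0.    0.07 -4.61] shift [-0.4392  0.4883 -0.0688]  now [0.1993 0.592  0.2306] F [-0.4  0.7 -1.1] w 85.4 t 0.1 q [-1.27  0.33 -0.06  1.46  0.02  1.35 -0.09]
turn [-0.    0.07 -4.61] shift [-0.4391  0.4883  0.0742]  now [0.1993 0.592  0.2306] F [-0.4  0.7 -1.1] w 85.4 t 0.1 q [-1.27  0.33 -0.06  1.46  0.02  1.35 -0.09]
```

Request:
move_arm --pt "0 0 0 0 0 -0.04 0.0854" --pt "0 0 0 0 0 -0.08 0.0854" --pt "0 0 0 0 0 -0.08 0.0854"

```text
clock: 0.4
position: [0.1999, 0.594, 0.3171]
ee_rot: [0.812, 0.583, 0.003, -0.003]
ft_force: [0.0, 0.6, -0.2]
grip_width: 0.998
```

Request:
move_arm --pt "0 0 -1 -0.03 0.033 0 0.0854" --pt "0 0 -2 -0.06 0.066 0 0.0854" --pt "0 0 -3 -0.09 0.1 0 0.0854" --pt "0 0 -4 -0.12 0.133 0 0.0854" --pt "0 0 -4.6 -0.15 0.166 0 0.0854" --pt "0 0 -4.6 -0.18 0.2 0 0.0854" --pt "0 0 -4.6 -0.21 0.233 0 0.0854" --pt "0 0 -4.6 -0.24 0.266 0 0.0854" --pt "0 0 -4.6 -0.27 0.3 0 0.0854" --pt "0 0 -4.6 -0.3 0.333 0 0.0854"

```text
clock: 1.4
position: [0.4198, 0.1998, 0.3109]
ee_rot: [0.788, 0.616, -0.0, -0.0]
ft_force: [1.2, 0.9, 0.2]
grip_width: 1.002
```

```bash
python3 -c "
from h import *
row(.522,.020,.27,76)"
```

```text
turn [-0.01 -0.   -0.01] shift [-0.1497  0.1428  0.0409]  now [0.4198 0.1998 0.3109] F [1.2 0.9 0.2] w 85.6 t 1.4 q [-0.83 -0.07  0.27  1.75  0.02  1.47  0.77]
```

Request:
move_arm --pt "0 0 0 -0.035 0.035 0 0.06" --pt "0 0 0 -0.07 0.07 0 0.06" --pt "0 0 0 -0.11 0.105 0.01 0.06" --pt "0 0 0 -0.15 0.143 0.04 0.06" --pt "0 0 0 -0.15 0.143 0.04 0.06" --pt "0 0 0 -0.15 0.143 0.04 0.06"

```text
clock: 2.0
position: [0.5215, 0.0188, 0.2695]
ee_rot: [0.789, 0.614, -0.002, -0.0]
ft_force: [0.4, -0.1, -0.7]
grip_width: 0.7
```

```bash
python3 -c "
from h import *
row(.522,.020,.157,76)
for n in('top','scene'): snap(n,n+'1.png')
t=cv2.imread('pics/top1.png'); s=cv2.imread('pics/scene1.png')
a=cv2.resize(t[110:290,170:350],(400,400)); b=cv2.resize(s[80:260,220:400],(400,400)); cv2.imwrite('pics/crop3.png',np.hstack([a,b]))"
```

```text
turn [-0.12  0.13 -0.27] shift [0.0016 0.0004 0.1125]  now [0.5215 0.0188 0.2695] F [ 0.4 -0.1 -0.7] w 59.8 t 2.0 q [-0.61  0.08  0.52  1.7  -0.04  1.38  1.24]
```

View pics/crop3.png

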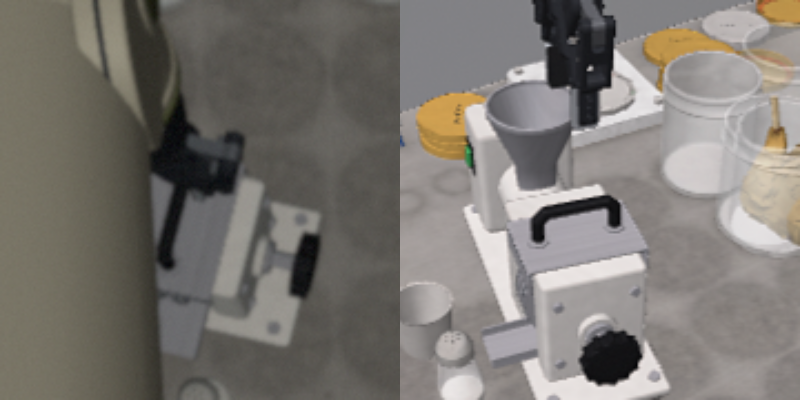

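The gripper hovers over the bail, with the fingertips at scene pixel (303,134). The top camera's view is half hidden by the arm.

```bash
python3 -c "
from h import *
for P in([.5215,.0188,.2695],[.5142,-.0103,.275],[.522,.020,.179],[.522,.02,.173]): print(proj('scene',P),proj('top',P))"
```

```text
(np.float64(297.7161729911737), np.float64(130.58491655355408)) (np.float64(240.69377941036743), np.float64(191.21429581705002))
(np.float64(302.9375546948608), np.float64(136.5324929222073)) (np.float64(259.5124884400965), np.float64(194.4215226025579))
(np.float64(298.4951761780226), np.float64(170.9698568586594)) (np.float64(248.5047256695236), np.float64(205.30710337273325))
(np.float64(298.55008151794163), np.float64(173.4650656771256)) (np.float64(249.0152415588164), np.float64(206.1610622513997))
```

Request:
move_arm --pt "0 0 0 0.001 0 0.03 0.06" --pt "0 0 0 0.001 0 0.06 0.06" --pt "0 0 0 0.001 0 0.09 0.06" --pt "0 0 0 0.001 0 0.105 0.06" --pt "0 0 0 0.001 0 0.112 0.06" --pt "0 0 0 0.001 0 0.112 0.06"

```text
clock: 2.7
position: [0.5216, 0.0238, 0.1592]
ee_rot: [0.788, 0.616, -0.0, -0.0]
ft_force: [0.9, -0.2, -0.3]
grip_width: 0.701
```

Request:
move_arm --pt "0 0 0 -0.003 0 0.002 0.04" --pt "0 0 0 -0.003 0 0.002 0.02" --pt "0 0 0 -0.003 0 0.002 0.0" --pt "0 0 0 -0.003 0 0.002 0.0" --pt "0 0 0 -0.003 0 0.002 0.0" --pt "0 0 0 -0.003 0 0.002 0.0" --grip_force 60

```text
clock: 3.3
position: [0.5217, 0.0198, 0.1582]
ee_rot: [0.788, 0.616, 0.001, 0.0]
ft_force: [-2.3, 0.3, 6.1]
grip_width: 0.12
```

Request:
move_arm --pt "0 0 0 0 0 -0.01 0.0" --pt "0 0 0 0 0 -0.02 0.0" --pt "0 0 0 0 0 -0.03 0.0" --pt "0 0 0 0 0 -0.045 0.0" --pt "0 0 0 0 0 -0.065 0.0" --pt "0 0 0 0 0 -0.085 0.0" --pt "0 0 0 0 0 -0.1 0.0" --pt "0 0 0 0 0 -0.1 0.0"

```text
clock: 4.1
position: [0.5223, 0.0197, 0.2598]
ee_rot: [0.788, 0.616, 0.002, 0.001]
ft_force: [0.2, -0.9, -3.7]
grip_width: 0.116
```

```bash
python3 -c "
from h import *
row(.65,-.21,.26,76);row(.65,-.21,.045,76)"
```

```text
turn [ 0.19 -0.11 -0.01] shift [-0.1919  0.1795  0.    ]  now [0.5223 0.0197 0.2598] F [ 0.2 -0.9 -3.7] w 9.9 t 4.1 q [-0.61  0.08  0.52  1.71 -0.04  1.35  1.24]
turn [ 0.19 -0.11 -0.01] shift [-0.1923  0.1788  0.215 ]  now [0.5223 0.0197 0.2598] F [ 0.2 -0.9 -3.7] w 9.9 t 4.1 q [-0.61  0.08  0.52  1.71 -0.04  1.35  1.24]
```

Request:
move_arm --pt "0 0 0 -0.02 0.019 0 0" --pt "0 0 0 -0.045 0.042 0 0" --pt "0 0 0 -0.07 0.066 0 0" --pt "0 0 0 -0.095 0.089 0 0" --pt "0 0 0 -0.12 0.112 0 0" --pt "0 0 0 -0.145 0.135 0 0" --pt "0 0 0 -0.17 0.158 0 0" --pt "0 0 0 -0.192 0.179 0 0" --pt "0 0 0 -0.192 0.179 0.02 0" --pt "0 0 0 -0.192 0.179 0.05 0"

```text
clock: 5.1
position: [0.6489, -0.2118, 0.207]
ee_rot: [0.789, 0.615, 0.0, 0.001]
ft_force: [1.0, -0.3, -4.2]
grip_width: 0.114
```

```bash
python3 -c "
from h import *
row(.65,-.21,.045,76)
s=snap('scene','scene2.png');t=snap('top','top2.png')
cv2.imwrite('pics/crop4.png',np.hstack([cv2.resize(s[150:390,240:480],(400,400)),cv2.resize(t[90:270,330:510],(400,400))]))"
```

```text
turn [ 0.1   0.06 -0.12] shift [0.0022 0.0003 0.162 ]  now [ 0.6489 -0.2118  0.207 ] F [ 1.  -0.3 -4.2] w 9.8 t 5.1 q [-0.18  0.53  0.63  1.35 -0.31  1.36  1.78]
```

View pics/crop4.png

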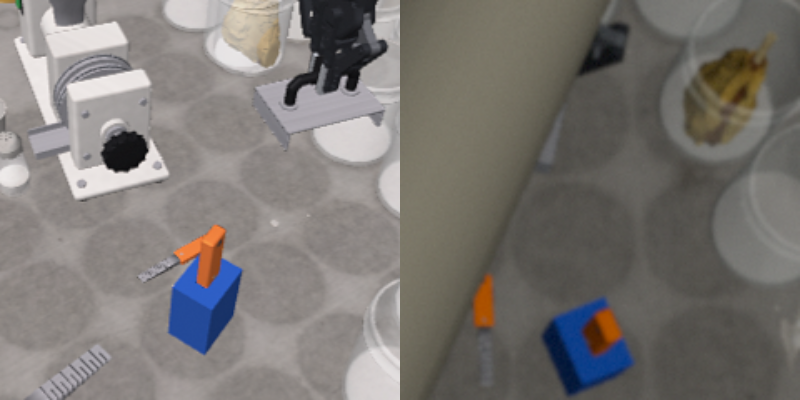

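The cover hangs level from the gripper, clear of the jars. The two spare gauges have toppled on their own, at crop (180,255) and (70,375). The right gauge still stands in the block.

Request:
move_arm --pt "0 0 0 0 0 0.03 0" --pt "0 0 0 0 0 0.07 0" --pt "0 0 0 0 0 0.11 0" --pt "0 0 0 0 0 0.14 0" --pt "0 0 0 0 0 0.152 0" --pt "0 0 0 0 0 0.158 0" --pt "0 0 0 0 0 0.162 0" --pt "0 0 0 0 0 0.162 0"

```text
clock: 6.0
position: [0.6492, -0.2102, 0.0465]
ee_rot: [0.788, 0.616, 0.001, 0.001]
ft_force: [-1.0, -0.9, -3.5]
grip_width: 0.112
```

Request:
move_arm --pt "0 0 0 0 0 0.002 0" --pt "0 0 0 0 0 0.004 0" --pt "0 0 0 0 0 0.006 0" --pt "0 0 0 0 0 0.006 0"

```text
clock: 6.4
position: [0.6487, -0.2104, 0.0403]
ee_rot: [0.788, 0.615, 0.0, 0.0]
ft_force: [-2.9, -0.5, 5.0]
grip_width: 0.113
```

Request:
move_arm --pt "0 0 0 0 0 0 0.02" --pt "0 0 0 0 0 0 0.04" --pt "0 0 0 0 0 0 0.05" --pt "0 0 0 0 0 0 0.05" --pt "0 0 0 0 0 0 0.05" --pt "0 0 0 0 0 -0.03 0.05" --pt "0 0 0 0 0 -0.07 0.05" --pt "0 0 0 0 0 -0.12 0.05" --pt "0 0 0 0 0 -0.17 0.05" --pt "0 0 0 0 0 -0.21 0.05"

```text
clock: 7.4
position: [0.6486, -0.2102, 0.2526]
ee_rot: [0.788, 0.616, 0.001, 0.001]
ft_force: [0.4, 0.1, 0.4]
grip_width: 0.586
```

```bash
python3 -c "
from h import *
for yw in(-67,113): row(.465,-.273,.25,yw)
row(.465,-.273,.25,76)"
```

```text
turn [  0.13   0.04 -37.02] shift [-0.1054 -0.1629  0.0022]  now [ 0.6486 -0.2102  0.2526] F [0.4 0.1 0.4] w 50.0 t 7.4 q [-0.18  0.5   0.64  1.29 -0.3   1.44  1.77]
turn [  0.13   0.04 -37.02] shift [-0.1054 -0.1629  0.0022]  now [ 0.6486 -0.2102  0.2526] F [0.4 0.1 0.4] w 50.0 t 7.4 q [-0.18  0.5   0.64  1.29 -0.3   1.44  1.77]
turn [ 0.13 -0.   -0.02] shift [-0.1054 -0.1629  0.0022]  now [ 0.6486 -0.2102  0.2526] F [0.4 0.1 0.4] w 50.0 t 7.4 q [-0.18  0.5   0.64  1.29 -0.3   1.44  1.77]
```

Request:
move_arm --pt "0 0 -6 -0.015 -0.025 0 0.06" --pt "0 0 -12 -0.035 -0.055 0 0.06" --pt "0 0 -18 -0.055 -0.085 0 0.06" --pt "0 0 -24 -0.075 -0.115 0 0.06" --pt "0 0 -30 -0.09 -0.14 0 0.06" --pt "0 0 -36 -0.105 -0.163 0 0.06" --pt "0 0 -37 -0.105 -0.163 0 0.06" --pt "0 0 -37 -0.105 -0.163 0 0.06"

```text
clock: 8.2
position: [0.4648, -0.2725, 0.2497]
ee_rot: [0.553, 0.834, 0.001, 0.0]
ft_force: [0.2, 0.6, -0.0]
grip_width: 0.704
```

```bash
python3 -c "
from h import *
row(.465,-.273,.11,113)
t=snap('top','top3.png'); s=snap('scene','scene3.png')
a=cv2.resize(s[220:380,290:450],(400,400),interpolation=cv2.INTER_CUBIC);b=cv2.resize(t[100:260,130:290],(400,400),interpolation=cv2.INTER_CUBIC)
cv2.imwrite('pics/crop5.png',np.hstack([a,b]))
for z in(.155,.085): print(proj('scene',[.465,-.273,z]))
"
```

```text
turn [ 0.08 -0.   -0.08] shift [-0.0006 -0.0002  0.1397]  now [ 0.4648 -0.2725  0.2497] F [ 0.2  0.6 -0. ] w 60.2 t 8.2 q [-0.12  0.13  0.62  1.69 -0.08  1.34  2.49]
(np.float64(367.67781578414895), np.float64(289.80295431169753))
(np.float64(363.91265064585554), np.float64(316.1774299003244))
```

View pics/crop5.png

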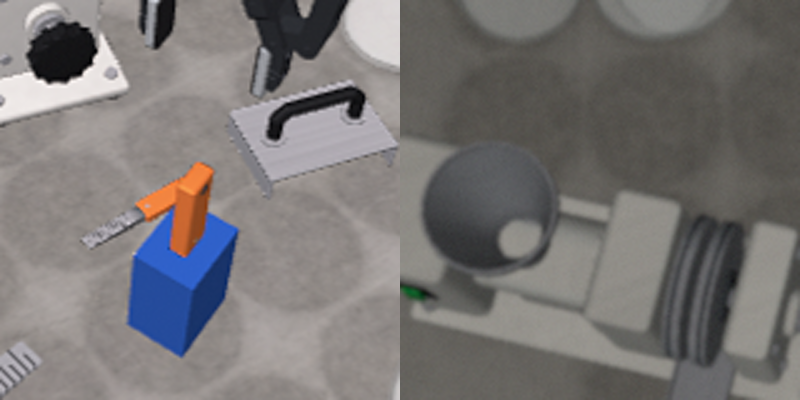

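The cover stands upright on the table at crop (310,130). The gauge is where I predicted, with its handle top at scene pixel (371,289). In the top crop both plates are visible around (705,290).

Request:
move_arm --pt "0 0 0 0 0 0.04 0.06" --pt "0 0 0 0 0 0.08 0.06" --pt "0 0 0 0 0 0.12 0.06" --pt "0 0 0 0 0 0.136 0.06" --pt "0 0 0 0 0 0.136 0.06" --pt "0 0 0 0 0 0.136 0.04" --pt "0 0 0 0 0 0.136 0.03" --pt "0 0 0 0 0 0.136 0.025" --pt "0 0 0 0 0 0.136 0.025" --grip_force 20

```text
clock: 9.2
position: [0.4654, -0.2725, 0.1141]
ee_rot: [0.552, 0.834, 0.0, 0.001]
ft_force: [0.1, 0.5, 0.8]
grip_width: 0.295
```

```bash
python3 -c "
from h import *
row(.465,-.273,.11,113)
im=cv2.imread('pics/top3.png')
x0,y0,x1,y1=222,175,294,253
c=cv2.resize(im[y0:y1,x0:x1],None,fx=7.6,fy=7.6,interpolation=cv2.INTER_CUBIC); print(c.shape)
c=cv2.convertScaleAbs(c,alpha=1.5); cv2.imwrite('pics/crop6.png',c)
"
```

```text
turn [ 0.07  0.05 -0.01] shift [-0.0003 -0.0006  0.0041]  now [ 0.4654 -0.2725  0.1141] F [0.1 0.5 0.8] w 25.2 t 9.2 q [-0.06  0.27  0.58  1.86 -0.17  1.06  2.56]
(593, 547, 3)
```

View pics/crop6.png

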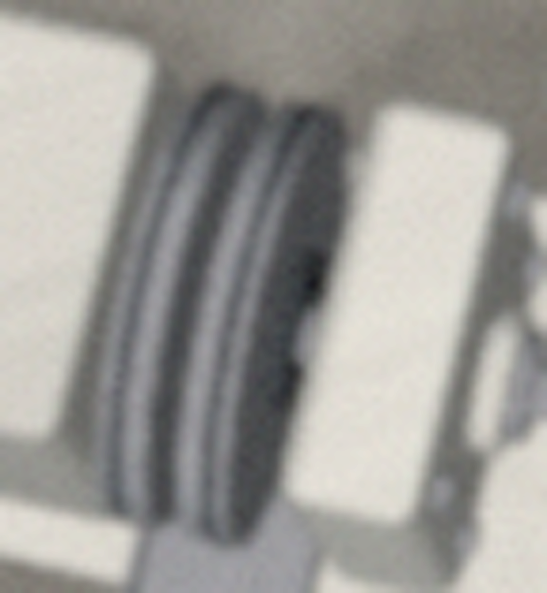

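The crop shows the fixed plate (crop x≈118–175 at row 300), then a dark gap (≈175–200), then the running plate (≈200–250). I'll grip the gauge now and take a profile across the plates.

Request:
move_arm --pt "0 0 0 0 0 0 0.015" --pt "0 0 0 0 0 0 0.0" --pt "0 0 0 0 0 0 0.0" --pt "0 0 0 0 0 0 0.0" --pt "0 0 0 0 0 0 0.0" --grip_force 50

```text
clock: 9.7
position: [0.4653, -0.2729, 0.1138]
ee_rot: [0.552, 0.834, 0.0, 0.001]
ft_force: [2.6, -3.6, 3.3]
grip_width: 0.157
```

```bash
python3 -c "
from h import *
from scipy.ndimage import map_coordinates as mc
im=cv2.cvtColor(cv2.imread('pics/top3.png'),cv2.COLOR_BGR2GRAY).astype(float)
for yaw in(-13,-14,-15):
  a=np.radians(yaw); X=np.array([np.cos(a),np.sin(a),0]);Y=np.array([-np.sin(a),np.cos(a),0])
  O=np.array([.5245,.029,.133]); ys=np.arange(-.026,.0181,.001); v=np.zeros(len(ys))
  for xx in np.arange(-.006,.0061,.002):
    p=np.array([proj('top',O+X*xx+Y*y) for y in ys]); v+=mc(im,[p[:,1],p[:,0]],order=1)/7
  print(yaw); print(' '.join(f'{y*1000:.0f}:{q:.0f}' for y,q in zip(ys,v)))
print((np.array(proj('top',O))-(222,175))*7.6)
row(.465,-.273,.11,113)
"
```

```text
-13
-26:36 -25:38 -24:41 -23:43 -22:44 -21:47 -20:49 -19:50 -18:53 -17:60 -16:70 -15:80 -14:84 -13:82 -12:75 -11:72 -10:75 -9:84 -8:93 -7:98 -6:99 -5:94 -4:85 -3:73 -2:62 -1:54 0:51 1:51 2:55 3:64 4:76 5:88 6:96 7:100 8:99 9:94 10:85 11:77 12:73 13:77 14:83 15:85 16:84 17:79 18:75
-14
-26:37 -25:38 -24:41 -23:43 -22:44 -21:47 -20:49 -19:50 -18:53 -17:60 -16:70 -15:80 -14:84 -13:82 -12:75 -11:72 -10:75 -9:84 -8:93 -7:98 -6:99 -5:94 -4:85 -3:73 -2:62 -1:54 0:51 1:51 2:55 3:64 4:76 5:88 6:96 7:100 8:99 9:94 10:85 11:77 12:73 13:77 14:83 15:85 16:84 17:79 18:75
-15
-26:37 -25:38 -24:41 -23:43 -22:44 -21:47 -20:49 -19:50 -18:53 -17:60 -16:70 -15:80 -14:84 -13:82 -12:75 -11:72 -10:75 -9:84 -8:93 -7:98 -6:99 -5:94 -4:85 -3:73 -2:62 -1:54 0:51 1:51 2:55 3:64 4:76 5:88 6:96 7:100 8:99 9:94 10:85 11:77 12:73 13:77 14:83 15:85 16:84 17:79 18:75
[191.15541689 268.55165267]
turn [ 0.05  0.07 -0.02] shift [ 0.     -0.0004  0.0038]  now [ 0.4653 -0.2729  0.1138] F [ 2.6 -3.6  3.3] w 13.4 t 9.7 q [-0.06  0.27  0.58  1.86 -0.17  1.06  2.56]
```

Request:
move_arm --pt "0 0 0 0 0 -0.01 0.0" --pt "0 0 0 0 0 -0.03 0.0" --pt "0 0 0 0 0 -0.06 0.0" --pt "0 0 0 0 0 -0.09 0.0" --pt "0 0 0 0 0 -0.12 0.0" --pt "0 0 0 0 0 -0.15 0.0" --pt "0 0 0 0 0 -0.18 0.0" --pt "0 0 0 0 0 -0.18 0.0"

```text
clock: 10.5
position: [0.4656, -0.2725, 0.2965]
ee_rot: [0.552, 0.834, 0.001, 0.002]
ft_force: [0.3, 0.1, -1.5]
grip_width: 0.151
```

```bash
python3 -c "
from h import *
row(.5246,.0294,.275,76)
o=manip.get_obs();print(o['torque'])
s=snap('scene','scene4.png')
"
```

```text
turn [ 0.22  0.04 37.01] shift [0.2549 0.1722 0.0216]  now [ 0.4656 -0.2725  0.2965] F [ 0.3  0.1 -1.5] w 12.9 t 10.5 q [-0.11  0.11  0.61  1.62 -0.06  1.43  2.48]
[-0.0244847  -0.04075578  0.01282993]
```

Request:
move_arm --pt "0 0 4 0.02 0.013 0 0" --pt "0 0 9 0.05 0.034 0 0" --pt "0 0 14 0.08 0.054 0 0" --pt "0 0 19 0.11 0.074 0 0" --pt "0 0 24 0.14 0.095 0 0" --pt "0 0 29 0.17 0.115 0 0" --pt "0 0 34 0.2 0.135 0 0" --pt "0 0 37 0.23 0.155 0 0" --pt "0 0 37 0.255 0.172 0 0" --pt "0 0 37 0.255 0.172 0 0"

```text
clock: 11.55
position: [0.5227, 0.0348, 0.2909]
ee_rot: [0.786, 0.618, -0.002, -0.002]
ft_force: [0.1, 0.1, -0.9]
grip_width: 0.156
```

Request:
move_arm --pt "0 0 0 0 0 0.015 0" --pt "0 0 0 0 0 0.03 0" --pt "0 0 0 0 0 0.03 0" --pt "0 0 0 0 0 0.03 0"

```text
clock: 11.95
position: [0.523, 0.0292, 0.2626]
ee_rot: [0.788, 0.615, -0.001, -0.001]
ft_force: [-0.1, -0.1, -0.1]
grip_width: 0.161
```

```bash
python3 -c "
from h import *
row(.5246,.0294,.255,76)
s=snap('scene','scene5.png');t=snap('top','top5.png')
cv2.imwrite('pics/crop7.png',np.hstack([cv2.resize(s[120:220,250:350],(400,400),interpolation=cv2.INTER_CUBIC),cv2.resize(t[150:270,190:310],(400,400),interpolation=cv2.INTER_CUBIC)]))
"
```

```text
turn [-0.11  0.05 -0.02] shift [0.0006 0.0016 0.0076]  now [0.523  0.0292 0.2626] F [-0.1 -0.1 -0.1] w 13.7 t 11.9 q [-0.46  0.09  0.34  1.7  -0.03  1.37  1.21]
```

View pics/crop7.png

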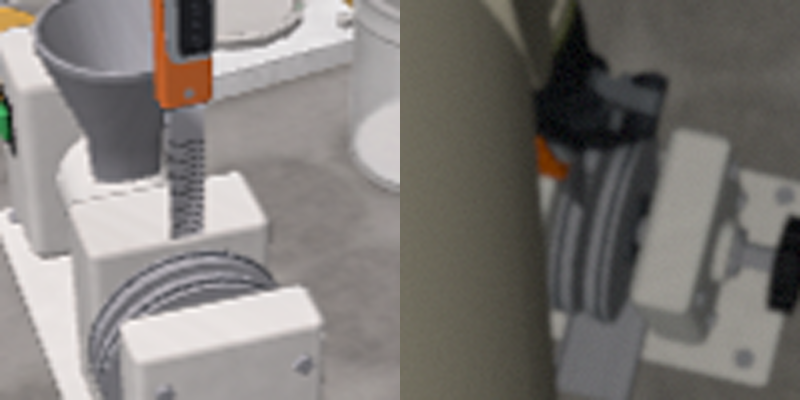

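The gauge is held upright above the plates, with its point at scene pixel (296.8,178.8). I'll compare that with its projection and with the gap as the same camera sees it.

```bash
python3 -c "
from h import *
from scipy.ndimage import map_coordinates as mc
print('pt', proj('scene',[.523,.0292,.1558]), proj('scene',[.5246,.0294,.133]))
a=np.radians(-14); X=np.array([np.cos(a),np.sin(a),0]);Y=np.array([-np.sin(a),np.cos(a),0]); O=np.array([.5245,.029,.133])
ys=np.arange(-.02,.0221,.001)
for f in('scene5.png','scene3.png'):
  im=cv2.cvtColor(cv2.imread('pics/'+f),cv2.COLOR_BGR2GRAY).astype(float); v=0
  for xx in np.arange(-.006,.0061,.002):
    p=np.array([proj('scene',O+X*xx+Y*y) for y in ys]); v=v+mc(im,[p[:,1],p[:,0]],order=1)/7
  print(f,' '.join(f'{y*1000:.0f}:{q:.0f}' for y,q in zip(ys,v)))
"
```

```text
pt (np.float64(296.67771792182344), np.float64(177.9477462989434)) (np.float64(297.5252026997173), np.float64(186.63916849346666))
scene5.png -20:107 -19:113 -18:125 -17:140 -16:147 -15:138 -14:120 -13:104 -12:102 -11:114 -10:133 -9:151 -8:157 -7:156 -6:148 -5:137 -4:126 -3:118 -2:112 -1:109 0:110 1:116 2:130 3:145 4:159 5:164 6:161 7:153 8:138 9:124 10:113 11:110 12:118 13:130 14:141 15:147 16:149 17:150 18:151 19:154 20:159 21:167 22:176
scene3.png -20:113 -19:119 -18:132 -17:148 -16:155 -15:146 -14:127 -13:110 -12:108 -11:121 -10:141 -9:159 -8:165 -7:164 -6:156 -5:145 -4:134 -3:124 -2:118 -1:115 0:116 1:122 2:136 3:153 4:167 5:172 6:170 7:161 8:146 9:131 10:119 11:115 12:125 13:137 14:148 15:155 16:157 17:158 18:159 19:161 20:167 21:174 22:183
```

Request:
move_arm --pt "0 0 0 0.0006 0.0015 0.005 0" --pt "0 0 0 0.0006 0.0015 0.01 0" --pt "0 0 0 0.0006 0.0015 0.015 0" --pt "0 0 0 0.0006 0.0015 0.018 0" --pt "0 0 0 0.0006 0.0015 0.018 0" --pt "0 0 0 0.0006 0.0015 0.018 0" --pt "0 0 0 0.0006 0.0015 0.018 0"

```text
clock: 12.75
position: [0.5253, 0.0298, 0.2455]
ee_rot: [0.788, 0.616, 0.0, 0.0]
ft_force: [0.5, 0.0, -0.5]
grip_width: 0.158
```

```bash
python3 -c "
from h import *
row(.5246,.0292,.235,76)
"
```

```text
turn [ 0.02 -0.02 -0.01] shift [-0.0007 -0.0006  0.0105]  now [0.5253 0.0298 0.2455] F [ 0.5  0.  -0.5] w 13.5 t 12.8 q [-0.46  0.1   0.34  1.72 -0.03  1.33  1.21]
```

Request:
move_arm --pt "0 0 0 -0.0007 -0.0005 0 0" --pt "0 0 0 -0.0007 -0.0005 0.001 0" --pt "0 0 0 -0.0007 -0.0005 0.002 0" --pt "0 0 0 -0.0007 -0.0005 0.003 0" --pt "0 0 0 -0.0007 -0.0005 0.004 0" --pt "0 0 0 -0.0007 -0.0005 0.005 0" --pt "0 0 0 -0.0007 -0.0005 0.006 0" --pt "0 0 0 -0.0007 -0.0005 0.007 0" --pt "0 0 0 -0.0007 -0.0005 0.008 0" --pt "0 0 0 -0.0007 -0.0005 0.008 0"

```text
clock: 13.75
position: [0.5245, 0.0292, 0.2371]
ee_rot: [0.788, 0.616, -0.0, -0.0]
ft_force: [0.3, 0.2, -1.5]
grip_width: 0.16
```

Request:
move_arm --pt "0 0 0 0 0 0.001 0" --pt "0 0 0 0 0 0.002 0" --pt "0 0 0 0 0 0.003 0" --pt "0 0 0 0 0 0.004 0" --pt "0 0 0 0 0 0.005 0" --pt "0 0 0 0 0 0.006 0" --pt "0 0 0 0 0 0.007 0" --pt "0 0 0 0 0 0.008 0" --pt "0 0 0 0 0 0.008 0"

```text
clock: 14.65
position: [0.5245, 0.0292, 0.2291]
ee_rot: [0.788, 0.616, -0.0, -0.0]
ft_force: [-0.9, 0.2, -1.0]
grip_width: 0.156
```

Request:
move_arm --pt "0 0 0 0 0 0.001 0" --pt "0 0 0 0 0 0.002 0" --pt "0 0 0 0 0 0.003 0" --pt "0 0 0 0 0 0.004 0" --pt "0 0 0 0 0 0.005 0" --pt "0 0 0 0 0 0.006 0" --pt "0 0 0 0 0 0.006 0"

```text
clock: 15.35
position: [0.5245, 0.0292, 0.2231]
ee_rot: [0.788, 0.616, -0.0, -0.0]
ft_force: [-0.7, -0.6, -1.3]
grip_width: 0.159
```

Request:
move_arm --pt "0 0 0 0 0 0.001 0" --pt "0 0 0 0 0 0.002 0" --pt "0 0 0 0 0 0.003 0" --pt "0 0 0 0 0 0.003 0"

```text
clock: 15.75
position: [0.5245, 0.0292, 0.2201]
ee_rot: [0.788, 0.616, -0.0, -0.0]
ft_force: [0.6, 0.8, -0.4]
grip_width: 0.159
```

Request:
move_arm --pt "0 0 0 0 0 0.001 0" --pt "0 0 0 0 0 0.002 0" --pt "0 0 0 0 0 0.003 0" --pt "0 0 0 0 0 0.003 0"

```text
clock: 16.15
position: [0.5245, 0.0292, 0.2171]
ee_rot: [0.788, 0.616, -0.0, -0.0]
ft_force: [-0.7, 1.4, -0.2]
grip_width: 0.155
```

Request:
move_arm --pt "0 0 0 0 0 0.001 0" --pt "0 0 0 0 0 0.002 0" --pt "0 0 0 0 0 0.002 0"

```text
clock: 16.45
position: [0.5245, 0.0292, 0.2151]
ee_rot: [0.788, 0.616, -0.0, -0.0]
ft_force: [-0.9, 0.5, -1.6]
grip_width: 0.159
```

Request:
move_arm --pt "0 0 0 0 0 0.001 0" --pt "0 0 0 0 0 0.002 0" --pt "0 0 0 0 0 0.002 0"

```text
clock: 16.75
position: [0.5245, 0.0292, 0.2131]
ee_rot: [0.788, 0.616, -0.0, -0.0]
ft_force: [-0.0, 0.2, -1.5]
grip_width: 0.163
```

Request:
move_arm --pt "0 0 0 0 0 0.001 0" --pt "0 0 0 0 0 0.002 0" --pt "0 0 0 0 0 0.002 0"

```text
clock: 17.05
position: [0.5245, 0.0292, 0.2111]
ee_rot: [0.788, 0.616, -0.0, -0.0]
ft_force: [0.1, -0.5, -1.1]
grip_width: 0.156
```

Request:
move_arm --pt "0 0 0 0 0 0.001 0" --pt "0 0 0 0 0 0.002 0" --pt "0 0 0 0 0 0.002 0"

```text
clock: 17.35
position: [0.5245, 0.0292, 0.2091]
ee_rot: [0.788, 0.616, -0.0, -0.0]
ft_force: [-0.2, 0.3, -1.2]
grip_width: 0.159
```

Request:
move_arm --pt "0 0 0 0 0 0.001 0" --pt "0 0 0 0 0 0.0015 0" --pt "0 0 0 0 0 0.0015 0"

```text
clock: 17.65
position: [0.5245, 0.0292, 0.2077]
ee_rot: [0.788, 0.616, -0.0, -0.0]
ft_force: [-0.0, -0.7, -1.8]
grip_width: 0.157
```

Request:
move_arm --pt "0 0 0 0 0 0.001 0" --pt "0 0 0 0 0 0.0015 0" --pt "0 0 0 0 0 0.0015 0"

```text
clock: 17.95
position: [0.5245, 0.0292, 0.2062]
ee_rot: [0.788, 0.616, -0.0, -0.0]
ft_force: [0.7, -0.2, -0.9]
grip_width: 0.157
```

Request:
move_arm --pt "0 0 0 0 0 0.001 0" --pt "0 0 0 0 0 0.0015 0" --pt "0 0 0 0 0 0.0015 0"

```text
clock: 18.25
position: [0.5245, 0.0292, 0.2047]
ee_rot: [0.788, 0.616, -0.0, -0.0]
ft_force: [0.6, 0.6, -0.1]
grip_width: 0.157
```

Request:
move_arm --pt "0 0 0 0 0 0.001 0" --pt "0 0 0 0 0 0.001 0"

```text
clock: 18.45
position: [0.5245, 0.0292, 0.2036]
ee_rot: [0.788, 0.616, -0.0, -0.0]
ft_force: [-0.7, -0.2, -0.5]
grip_width: 0.161
```

Request:
move_arm --pt "0 0 0 0 0 0.001 0" --pt "0 0 0 0 0 0.001 0"

```text
clock: 18.65
position: [0.5245, 0.0292, 0.2026]
ee_rot: [0.788, 0.616, -0.0, -0.0]
ft_force: [0.6, -0.1, -0.8]
grip_width: 0.153
```

Request:
move_arm --pt "0 0 0 0 0 0.001 0" --pt "0 0 0 0 0 0.001 0"

```text
clock: 18.85
position: [0.5245, 0.0292, 0.2017]
ee_rot: [0.788, 0.616, -0.0, -0.0]
ft_force: [-0.4, 0.6, -0.5]
grip_width: 0.157
```

Request:
move_arm --pt "0 0 0 0 0 0.001 0" --pt "0 0 0 0 0 0.001 0"

```text
clock: 19.05
position: [0.5246, 0.0292, 0.2008]
ee_rot: [0.788, 0.616, 0.0, 0.0]
ft_force: [0.3, 0.1, -0.9]
grip_width: 0.16
```

```bash
python3 -c "
from h import *
F=[]
for i in range(10):
  s=snap('scene','scene6.png'); F.append(manip.get_obs()['ft_force'])
print(np.mean(F,0).round(2),np.std(F,0).round(2))
cv2.imwrite('pics/crop8.png',cv2.resize(s[130:220,250:350],(660,594),interpolation=cv2.INTER_CUBIC))
"
```

```text
[ 0.52  0.09 -1.13] [0.43 0.58 0.45]
```

View pics/crop8.png

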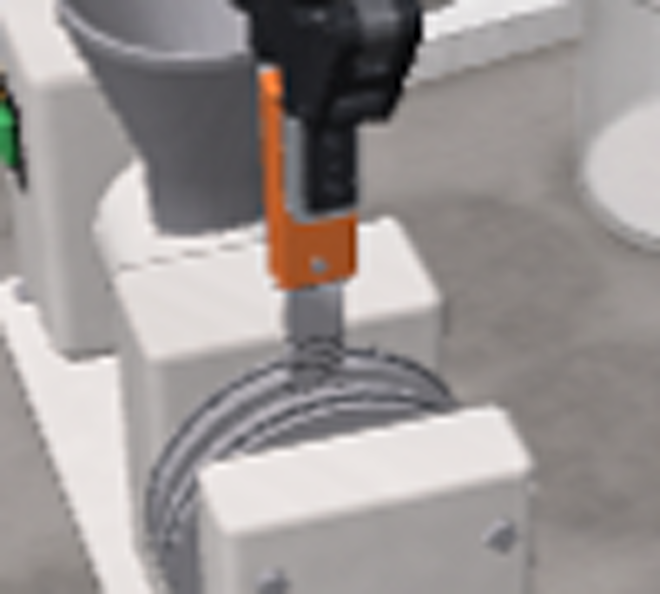

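The picture shows the blade in the gap: it covers the fixed plate's rim at (315,370) and passes behind the running plate. There's no contact load yet, so I'll carry on down in small steps.

Request:
move_arm --pt "0 0 0 0 0 0.001 0" --pt "0 0 0 0 0 0.001 0"

```text
clock: 19.75
position: [0.5246, 0.0292, 0.2]
ee_rot: [0.788, 0.616, 0.0, 0.0]
ft_force: [-0.2, -1.3, 1.0]
grip_width: 0.155
```

```bash
cat >> h.py <<'E'
def favg(n=8):
    F=[]
    for i in range(n): cams.camera("scene"); F.append(np.r_[(o:=manip.get_obs())["ft_force"],o["torque"]])
    F=np.array(F); print("F",F.mean(0).round(2),"pos",np.round(o["position"],4),"t",o["clock"])
E
python3 -c "
from h import *
favg()"
```

```text
F [-0.03  0.01  1.21 -0.05 -0.05 -0.  ] pos [0.5247 0.0292 0.1999] t 20.15
```

Request:
move_arm --pt "0 0 0 0 0 0.0008 0" --pt "0 0 0 0 0 0.0008 0"

```text
clock: 20.35
position: [0.5247, 0.0292, 0.1992]
ee_rot: [0.788, 0.616, 0.0, 0.0]
ft_force: [-0.8, -0.9, 4.7]
grip_width: 0.158
```

```bash
python3 -c "
from h import *
favg()"
```

```text
F [ 0.06 -0.48  4.8  -0.13  0.01 -0.02] pos [0.5247 0.0292 0.1992] t 20.75
```

```bash
python3 -c "
from h import *
favg(6)
print(manip.get_obs()['grip_width'], manip.hand_in())"
```

```text
F [-0.04 -0.58  5.14 -0.13  0.02 -0.02] pos [0.5247 0.0292 0.1992] t 21.05
the job is handed in; nothing more can be done
0.15632423758483313 None
```

The job is handed in at about 21 s of the 72 s allowed; the simulator gave no verdict.

- **Cover:** I lifted it off the mill by its bail and set it on the bare table near (0.65, -0.21). A picture taken after release shows it standing upright, clear of the mill and the block.
- **Gauge:** I drew the gauge from the blue block, which was the middle-sized of the three. I lowered it between the plates in steps of about 1 mm until it dragged, and the gripper still holds it there.
- **Reading:** The point is about 40.5 mm below the plate tops. That makes the gap roughly 8 mm, the top of the stated 4 to 8 mm range. The computed blade thickness at that depth is 8.07 mm, a hair over 8 and within the measuring error.
- **Last checks:** The upward force on the tool is about 6 N above its free reading, and the sideways force is only about 0.6 N. Nearly balanced sideways force means both plates are touched about equally. The pose was steady over the last readings, and the tool was vertical to within about 0.1°.
- **Not measured directly:** I couldn't measure the force on each plate. I estimate 8 to 18 N each, depending on friction. Nor did I measure the running plate's position, but the forces were far below its 45 N.
- **Other things on the table:** The two spare gauges, which stood free without a block, toppled by themselves. I never touched the shaker or the cup, though I took no final picture of them.

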